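Scoop the plastic spacers out of the tray and tip them into the container

ROBOT

A 7-joint arm with a two-finger parallel gripper is mounted at the origin on a cart in front of the work surface, level with it; the furniture and walls round the work are solid. World frame = base frame: x ahead of the robot, y to its left, z up, the work surface at z = 0. Lengths are in m, angles in rad, forces in N, time in s.
With the tool pointing down it reaches from about 0.4 to 0.875 m from the base axis. Payload 19.3 kg.
Tool frame: the origin (TCP) lies at the very end of the fingers, on their centre line; the grasp point (between the pads) lies 19 mm behind it; z points along the fingers, y is the line along which they close (so a half turn about z gives the same grasp; the last joint's range is limited). The gripper opens to 85 mm and grips with 20 to 120 N. Pads are 22 mm wide; open, the fingers measure 114 mm over their backs; the gripper's body (76 mm by 85 mm) begins 54 mm behind the grasp point. The pads swing forward as they close: fully open they stand 13 mm farther back than shut.
Start: joints at [-1.372, 0.521, -0.036, 1.599, 0.021, 1.021, -0.113], TCP at [0.166, 0.603, 0.231] pointing down, gripper open.
Joint ranges: [-2.91, 2.91], [-0.3, 2.13], [-1.5, 1.42], [0.17, 2.43], [-1.26, 4.41], [0.16, 1.93], [-2.52, 2.52]. Speed limits (rad/s): [1.89, 1.89, 2.39, 2.39, 3.01, 3.01, 3.01].

INTERFACE

Orientations are given as [roll, pitch, yaw] about the fixed x, y, z axes, in that order (R = Rz(yaw) Ry(pitch) Rx(roll)).
In Python, from workcell import monitor, optics, job_done gives the robot as it stands.
- The arm moves only by the shell command python3 -m handwheel 'ROWS' [FORCE]. ROWS is JSON, a list of rows, each an object of numbers: "dx", "dy", "dz": the shift along the tool's x, y, z in cm; "wx", "wy", "wz": the turn, a rotation vector about the tool's x, y, z in rad; "claw": the opening in per cent of the stroke, from 0 (shut) to 100 (fully open). A call has 1 to 8 rows; each row shifts and turns the commanded pose from where the row before left it, along the tool's axes as they then stand; what a row does not reach is not made up. A row lasts 1/8 s, in which the tool goes at most 62.5 mm and 10.7 degrees, less where a joint would pass 70% of its speed; a pose out of reach is approached as far as the arm can. A call with a gripper value outside its range is refused whole. The fingers move at their own pace and stop on an object; FORCE is the grip in N (left out, the last holds). Time passes only in rows, so rows that do not move let the fingers close. It gives the time, the measured TCP pose, the force, the opening and the grip force at its end, in the units of the state.
- monitor.observe(): the state, without advancing time (a new reading comes with each control period).
- optics.grab_frame(name): name is "scene" or "top" or "wrist"; returns a dict with "frame" (480x640x3 uint8, blue, green, red), "fovy" (degrees; the focal length in pixels is half the picture's height over the tangent of half this angle, whatever the lens; pixels are square), "cx", "cy" (the principal point, pixels), "R" (3x3) and "t" (3): a world point X has camera coordinates R X + t. Camera axes: x right, y down, z forward; pixel columns grow to the right and rows downward; lengths in m; the calibration is good to about 2 mm. A picture is of the moment at which its call begins. There is no depth.
- job_done(): hands the job in; it is judged then, once.
Trained networks look in the newest picture that a camera, given by its name, has taken for a name from the list of things; names that differ only in an ending like _2 or _b are one class to them, and where a whole thing is asked for, a point or a joint stands for the part that bears it (a point fixed in the world has none). Each returns a list of dicts, best first, with "p" (0 to 1); they miss things now and then, are a little off and sometimes report something else, mostly with a low value. They report only what shows in the picture. A call takes as long as a camera call.
- optics.masks_of(name, camera): "region" (480x640 bool, what is visible of it) and "rect" ([left, top, width, height] in pixels, round what is visible of it).
The state is a dict: "clock": time; "qpos": joint angles; "qd": joint speeds; "joint_efforts": joint torques, N m; "position": TCP position; "tool_rot": TCP orientation; "force": force on the tool from outside, world axes, zero at the start; "moment": the same for the moment, N m; "grip_width": finger opening in m; "finger_force": force on a finger pad.
Only numpy, scipy, OpenCV 4.12 (cv2) and the standard library are available. Lean on these libraries where they do the work, as an engineer would, in place of code of your own. Each camera call takes 0.05 s, during which the arm holds its last target. There are 200 camera calls.

TASK

Take the hand scoop by its black overhead grip, scoop up all three loose eight-sided plastic spacers from the tray in one scoopful, and tip them into the round steel container. Then set the empty scoop back down flat on the floor of the tray and let go. Do not touch the spacers with the fingers, do not shove or tip over the container, and leave the other things on the bench where they are.

Things in the scene. Friction and masses are not known exactly. Their poses are not given: they have to be found in the camera images.
- tray: Open aluminium tray, fixed to the bench. Origin: centre of its underside; x along its length, y across. Flat floor 225 x 116 mm inside, top of the floor at z = 3 mm; rim beads 41 mm above the bench. The long side walls are vertical; the two end walls slope outward at 60 degrees from level, from x = +-112 mm at the floor to +-133 mm at the rim.
- scoop: Loose sheet-steel hand scoop, 0.22 kg; at first flat on the tray floor in the tray's -x half, open front towards the spacers. Origin: centre of the pan's underside; +x to the open front edge (lip), z up. Flat pan 95 mm long, 102 mm wide (96 inside), floor 2 mm thick; back wall 48 mm high at x = -47.5, side walls falling from 47 mm (back) to 25 mm (front).
- scoop_grip (a point): Point to grip on the scoop: on the centre line of its black straight overhead grip, 85 mm above the underside of the pan and 15 mm behind the scoop's origin. The grip bar is 16 mm wide (scoop y), 22 mm high, and runs along the scoop's x from -48 to +26 mm; it is carried by a flat post 20 mm wide on the back wall. Axes as the scoop's.
- scoop_lip (a point): Middle of the scoop's front lower edge (lip), 47.5 mm ahead of the scoop's origin along its x. Axes as the scoop's.
- spacer_1: Loose grey plastic spacer, an eight-sided rod 28 mm across flats and 60 mm long with rounded ends and a threaded brass core, 40 g, lying on one of its sides. Origin: its centre; x along its axis. Lies in the tray's +x half.
- spacer_2: Loose grey plastic spacer, an eight-sided rod 28 mm across flats and 60 mm long with rounded ends and a threaded brass core, 40 g, lying on one of its sides. Origin: its centre; x along its axis. Lies in the tray's +x half.
- spacer_3: Loose grey plastic spacer, an eight-sided rod 28 mm across flats and 60 mm long with rounded ends and a threaded brass core, 40 g, lying on one of its sides. Origin: its centre; x along its axis. Lies in the tray's +x half.
- container: Loose round open steel container, 0.6 kg, on the bench to the left or the right of the tray. Origin: centre of its underside. 160 mm outer diameter at the rim, about 150 mm clear inside, 87 mm high, floor 4 mm thick.
- label_roll: White roll of labels standing on end on the bench, 60 mm in diameter, 42 mm high, on the other side of the tray from the container. Origin: centre of its underside. Leave alone.
- multimeter: Orange and grey multimeter lying flat, 145 x 72 x 41 mm (x, y, z). Origin: centre of its underside. Leave alone.
- side_cutters: Side cutters with red handles lying flat, 150 x 54 x 12 mm (x, y, z). Origin: centre of the underside. Leave alone.

How it is judged:
By the outcome, as a careful person would: the job done as asked, in the order asked, and still so for the second after the job is handed in, with the robot touching nothing.
It also fails if it takes over 58 s, if anything falls off the work surface, if the arm or the gripper's body presses on something with over 40 N, if the wrist force passes 120 N, or if a joint passes its speed limit or range.

## Working session

There is one attempt and no reset: what is moved stays moved. The work goes in short steps, Python scripts to look and compute and a shell command to move; the robot and the scene stay as the last step left them, time stands still between calls to the robot, and variables do not carry over. Pictures are saved under pics/ and viewed, at most 10 in all, crops included, and the job is handed in when it is done.

```bash
mkdir -p pics; ls
cat > h.py <<'E'
import numpy as np, cv2
from workcell import monitor, optics, job_done
from scipy.spatial.transform import Rotation as Ro
def cam(n):
    f=optics.grab_frame(n); f['f']=240/np.tan(np.radians(f['fovy'])/2); f['R']=np.array(f['R']); f['t']=np.array(f['t']); return f
def ray(f,u,v,z):
    d=f['R'].T@np.array([(u-f['cx'])/f['f'],(v-f['cy'])/f['f'],1]); c=-f['R'].T@f['t']
    return c+d*(z-c[2])/d[2]
def proj(f,X):
    p=f['R']@np.array(X)+f['t']; return np.array([f['cx'],f['cy']])+f['f']*p[:2]/p[2]
E
python3 - <<'E'
from h import *
s=monitor.observe(); print({k:np.round(v,3) for k,v in s.items()})
for n in ['top','scene']:
    f=cam(n); cv2.imwrite(f'pics/{n}0.png',f['frame']); print(n,f['fovy'],f['cx'],f['cy'],-f['R'].T@f['t'],f['R'].round(2).tolist())
    for k,z in [('tray',.04),('scoop',.03),('scoop_grip',.09),('spacer_1',.03),('container',.087),('label_roll',.042),('multimeter',.04),('side_cutters',.01)]:
        for m in optics.masks_of(k,n)[:4]:
            v,u=np.nonzero(m['region']); print(k,round(m['p'],2),m['rect'],ray(f,u.mean(),v.mean(),z).round(3), len(u))
E
```

```text
pics
{'clock': np.float64(0.0), 'qpos': array([-1.372,  0.522, -0.036,  1.6  ,  0.021,  1.021, -0.113]), 'qd': array([-0.   ,  0.001,  0.001, -0.001, -0.001,  0.003,  0.   ]), 'joint_efforts': array([-3.0000e-03, -9.2713e+01,  1.9780e+00, -3.6994e+01,  1.8000e-02,
        8.0000e-03, -0.0000e+00]), 'position': array([0.166, 0.602, 0.231]), 'tool_rot': array([-3.14 ,  0.   ,  2.873]), 'force': array([ 0.252, -0.65 , -0.383]), 'moment': array([-0.016,  0.027, -0.019]), 'finger_force': np.float64(0.0), 'grip_width': np.float64(0.086)}
top 46.352429890740325 325.9278063416073 241.6748039914141 [ 0.38342782 -0.19289312  1.19387428] [[-0.01, -1.0, 0.03], [-1.0, 0.0, -0.1], [0.1, -0.03, -0.99]]
tray 0.84 [275.5, 151.4, 63.6, 131.2] [ 0.567 -0.187  0.04 ] 4367
scoop 0.85 [283.1, 223.2, 50.1, 46.0] [ 0.485 -0.186  0.03 ] 2240
scoop_grip 0.87 [280.4, 222.9, 50.5, 48.3] [ 0.481 -0.186  0.09 ] 2172
spacer_1 0.68 [299.1, 186.6, 33.5, 18.0] [ 0.597 -0.202  0.03 ] 358
spacer_1 0.66 [294.8, 165.5, 28.0, 20.8] [ 0.636 -0.189  0.03 ] 393
spacer_1 0.59 [291.8, 207.2, 30.1, 10.5] [ 0.559 -0.184  0.03 ] 
[... 788 characters left out ...]
1
scoop_grip 0.6 [290.5, 214.1, 55.1, 50.4] [ 0.451 -0.225  0.09 ] 1691
scoop_grip 0.38 [340.0, 262.5, 84.9, 89.7] [ 0.477 -0.429  0.09 ] 6651
spacer_1 0.77 [362.3, 222.5, 17.5, 22.0] [ 0.592 -0.208  0.03 ] 281
spacer_1 0.61 [341.1, 223.3, 23.0, 26.3] [ 0.553 -0.195  0.03 ] 363
spacer_1 0.57 [372.3, 213.0, 17.3, 21.8] [ 0.63  -0.197  0.03 ] 288
container 0.43 [302.2, 167.4, 25.2, 30.1] [ 0.541 -0.064  0.087] 618
label_roll 0.75 [303.5, 167.8, 25.0, 30.6] [ 0.566 -0.019  0.042] 589
multimeter 0.78 [259.5, 305.4, 83.3, 57.1] [ 0.332 -0.381  0.04 ] 2873
multimeter 0.31 [276.5, 197.6, 139.2, 85.5] [ 0.554 -0.214  0.04 ] 3803
side_cutters 0.77 [427.0, 274.6, 47.5, 56.1] [ 0.64  -0.428  0.01 ] 718
```

Run:
```python
import cv2
a=cv2.imread('pics/top0.png')[140:370,190:470]; cv2.imwrite('pics/top0c.png',cv2.resize(a,None,fx=2.6,fy=2.6,interpolation=2))
a=cv2.imread('pics/scene0.png')[150:370,240:490]; cv2.imwrite('pics/sc0c.png',cv2.resize(a,None,fx=2.7,fy=2.7,interpolation=2))
```

```text
(no output)
```

View pics/top0c.png

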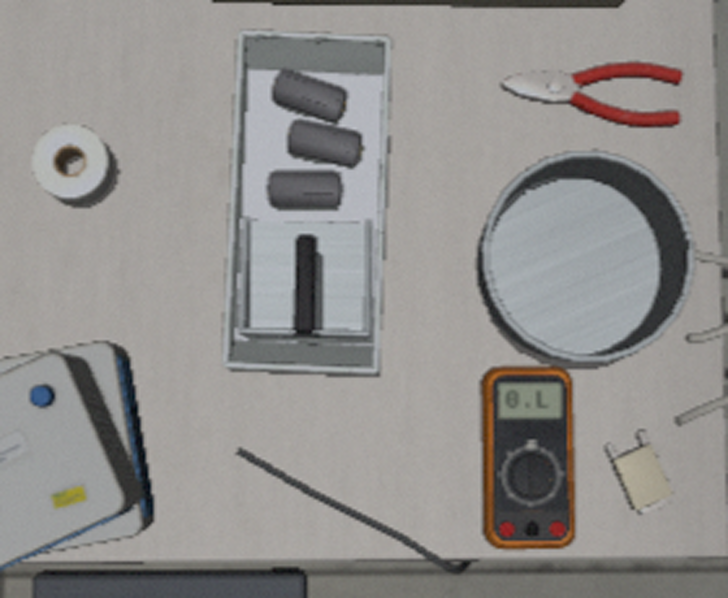

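View pics/sc0c.png

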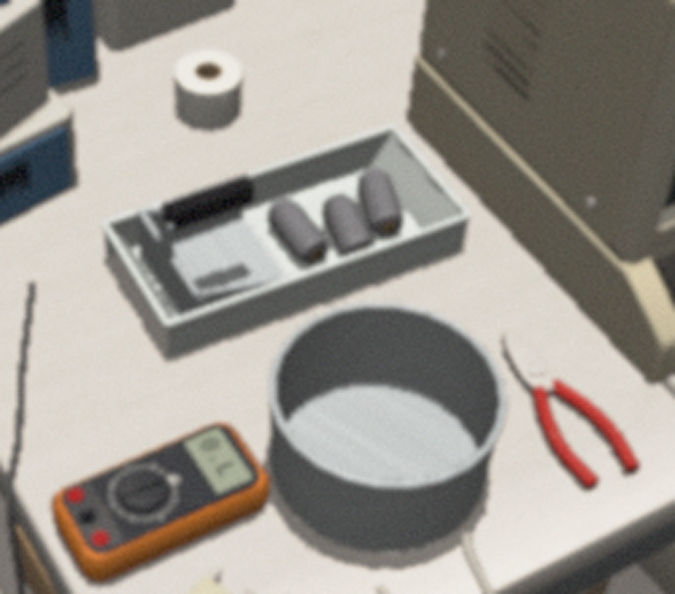

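The top crop shows the scoop grip at about (308,250) px, the spacers at (310,193), (315,195) and (309,176), and the container at (415,238). The scene crop confirms this, with a cabinet behind the tray. Next I'll refine the tray and scoop pose and check the route for obstacles.

```bash
cp pics/scene0.png pics/scene_full.png
python3 - <<'E'
from h import *
f=cam('top')
def c(u,v,z): return ray(f,190+u/2.6,140+v/2.6,z)[:2].round(4)
P=[c(*p,.041) for p in [(240,33),(390,38),(380,374),(226,366)]]; print('corners',P,np.mean(P,0))
print('yaw',[np.arctan2(*(a-b)[::-1]) for a,b in [(P[0],P[3]),(P[1],P[2])]])
for k,z in [('tray',.041),('container',.087),('label_roll',.042)]:
    m=optics.masks_of(k,'top')
    m=[x for x in m if x['region'].sum()>(4000 if k=='container' else 0)][0]
    cs=max(cv2.findContours(m['region'].astype(np.uint8),0,1)[0],key=cv2.contourArea)
    Q=np.array([ray(f,*p,z)[:2] for p in cs[:,0].astype(float)],np.float32)
    print(k,cv2.minAreaRect(Q),cv2.minEnclosingCircle(Q))
# black grip: dark pixels in scoop area
a=f['frame'][225:275,290:325].max(2)<45
cs=max(cv2.findContours(a.astype(np.uint8),0,1)[0],key=cv2.contourArea)[:,0]+[290,225]
Q=np.array([ray(f,*p,.099)[:2] for p in cs.astype(float)],np.float32); print('grip',cv2.minAreaRect(Q))
print('lip',c(245,218,.005),c(372,222,.005),'back',c(240,332,.051),c(372,336,.051))
E
```

```text
corners [array([ 0.6832, -0.1352]), array([ 0.6792, -0.2562]), array([ 0.4085, -0.246 ]), array([ 0.4155, -0.1246])] [ 0.5466 -0.1905]
yaw [np.float64(-0.039575888439997486), np.float64(-0.037662271241934754)]
tray ((0.5480250716209412, -0.1881251037120819), (0.12789414823055267, 0.2746323347091675), 88.13994598388672) ((0.5485504865646362, -0.18705081939697266), 0.14797142148017883)
container ((0.49847859144210815, -0.40107131004333496), (0.1665281355381012, 0.1604977697134018), 89.7052993774414) ((0.4993995130062103, -0.39993396401405334), 0.08502711355686188)
label_roll ((0.5761605501174927, -0.001140207052230835), (0.06656187027692795, 0.05828244239091873), 44.78474807739258) ((0.5764281153678894, -0.001736127189360559), 0.03368363156914711)
grip ((0.4747890532016754, -0.18670977652072906), (0.011713160201907158, 0.07271360605955124), 89.81153869628906)
lip [ 0.5376 -0.1378] [ 0.534 -0.242] back [ 0.4417 -0.1361] [ 0.4381 -0.2395]
```

View pics/scene_full.png

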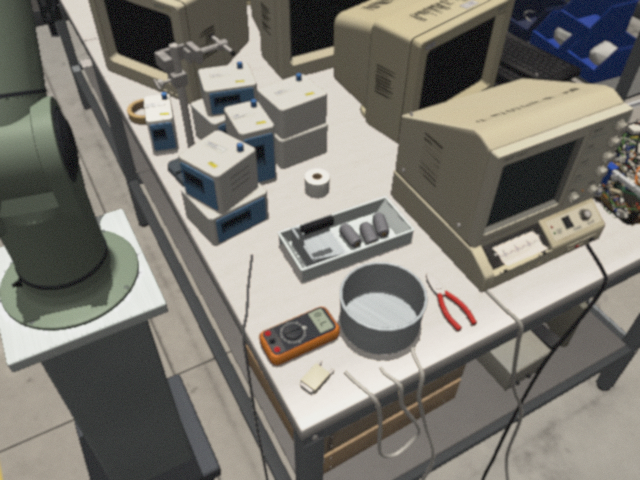

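View pics/top0.png

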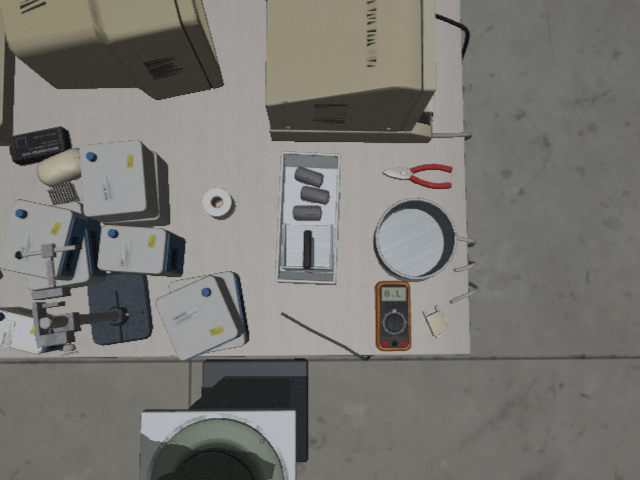

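The full views show instrument boxes and a clamp stand on the left, on my route, and the cabinet beyond the tray. I'll triangulate the stand's height and go over it.

```bash
cat >> h.py <<'E'
def tri(f,p,g,q):
    P=lambda f:np.array([[f['f'],0,f['cx']],[0,f['f'],f['cy']],[0,0,1]])@np.c_[f['R'],f['t']]
    X=cv2.triangulatePoints(P(f),P(g),np.array(p,float).reshape(2,1),np.array(q,float).reshape(2,1)); return (X[:3]/X[3]).ravel()
def togo(pos=None,R=None):
    "tool-frame translation (cm) in current frame, and rotvec"
    s=monitor.observe(); R0=Ro.from_euler('xyz',s['tool_rot'])
    print('pos',np.round(s['position'],4),'rot',np.round(s['tool_rot'],3),'q',np.round(s['qpos'],2),'F',np.round(s['force'],1),'w',round(s['grip_width'],4),'t',round(s['clock'],2))
    if pos is not None: print('cm',(R0.inv().apply(np.array(pos)-s['position'])*100).round(2))
    if R is not None: print('rotvec',(R0.inv()*Ro.from_euler('xyz',R)).as_rotvec().round(3))
E
python3 - <<'E'
from h import *
f=cam('top');g=cam('scene')
for p,q in [((47,253),(185,50)),((60,325),(166,50)),((207,293),(240,147)),((290,130),(410,160))]:
    X=tri(f,p,g,q); print(X.round(3),proj(f,X)-p)
togo([.5,.25,.5],[3.1416,0,3.1])
E
python3 -m handwheel '[{"dz":-5.5},{"dz":-5.5},{"dz":-5.5},{"dz":-5.5},{"dz":-5.5}]' 120
```

```text
[0.415 0.233 0.3  ] [-7.84008656 24.78364177]
[0.334 0.184 0.338] [-2.17442908  6.42979837]
[ 0.391 -0.012  0.201] [ 0.08577135 -0.21028784]
[ 0.708 -0.16   0.152] [ 2.58794059 -4.74472386]
pos [0.166  0.6025 0.2313] rot [-3.142  0.     2.873] q [-1.37  0.52 -0.04  1.6   0.02  1.02 -0.11] F [ 0.5 -0.4  0.2] w 0.0852 t 1.2
cm [-41.56 -25.12 -26.87]
rotvec [-0.     0.    -0.227]schema error: expected keys dx, dy, dz, wx, wy, wz, claw
```

```bash
python3 -m handwheel '[{"dx":0,"dy":0,"dz":-5.5,"wx":0,"wy":0,"wz":0,"claw":100},{"dx":0,"dy":0,"dz":-5.5,"wx":0,"wy":0,"wz":0,"claw":100},{"dx":0,"dy":0,"dz":-5.5,"wx":0,"wy":0,"wz":0,"claw":100},{"dx":0,"dy":0,"dz":-5.5,"wx":0,"wy":0,"wz":0,"claw":100},{"dx":0,"dy":0,"dz":-5.5,"wx":0,"wy":0,"wz":0,"claw":100}]' 120; python3 -c "
from h import *
togo([.47,.2,.5],[3.1416,0,3.12])"
```

```text
clock: 1.82
position: [0.1659, 0.6021, 0.5084]
tool_rot: [3.141, -0.0, 2.873]
force: [0.1, 0.8, -0.4]
grip_width: 0.0852
finger_force: 0.0
pos [0.1659 0.6021 0.5084] rot [ 3.141 -0.     2.873] q [-1.39  0.39 -0.01  1.12  0.01  1.63 -0.1 ] F [ 0.1  0.8 -0.4] w 0.0852 t 1.82
cm [-40.   -30.7    0.82]
rotvec [ 0.    -0.    -0.247]
```

```bash
python3 -m handwheel '[{"dx":-4.8,"dy":-3.8,"dz":0,"wx":0,"wy":0,"wz":-0.035,"claw":100},{"dx":-4.8,"dy":-3.8,"dz":0,"wx":0,"wy":0,"wz":-0.035,"claw":100},{"dx":-4.8,"dy":-3.8,"dz":0,"wx":0,"wy":0,"wz":-0.035,"claw":100},{"dx":-4.8,"dy":-3.8,"dz":0,"wx":0,"wy":0,"wz":-0.035,"claw":100},{"dx":-4.8,"dy":-3.8,"dz":0,"wx":0,"wy":0,"wz":-0.035,"claw":100},{"dx":-4.8,"dy":-3.8,"dz":0,"wx":0,"wy":0,"wz":-0.035,"claw":100},{"dx":-4.8,"dy":-3.8,"dz":0,"wx":0,"wy":0,"wz":-0.035,"claw":100}]'; python3 -c "
from h import *
togo([.471,-.187,.3],[3.1416,0,3.112])"
```

```text
clock: 2.7
position: [0.4545, 0.2844, 0.5067]
tool_rot: [3.141, 0.0, 3.119]
force: [0.6, 0.9, -0.4]
grip_width: 0.0854
finger_force: 0.0
pos [0.4545 0.2844 0.5067] rot [3.141 0.    3.119] q [-0.81  0.21  0.18  1.37 -0.04  1.56  0.92] F [ 0.6  0.9 -0.4] w 0.0854 t 2.7
cm [ -2.7  -47.1   20.64]
rotvec [0.001 0.    0.007]
```

```bash
python3 -m handwheel '[{"dx":-0.3,"dy":-5.9,"dz":0,"wx":0,"wy":0,"wz":0,"claw":100},{"dx":-0.3,"dy":-5.9,"dz":0,"wx":0,"wy":0,"wz":0,"claw":100},{"dx":-0.3,"dy":-5.9,"dz":0,"wx":0,"wy":0,"wz":0,"claw":100},{"dx":-0.3,"dy":-5.9,"dz":0,"wx":0,"wy":0,"wz":0,"claw":100},{"dx":-0.4,"dy":-5.9,"dz":0,"wx":0,"wy":0,"wz":0,"claw":100},{"dx":-0.4,"dy":-5.9,"dz":1.5,"wx":0,"wy":0,"wz":0,"claw":100},{"dx":-0.4,"dy":-5.9,"dz":1.5,"wx":0,"wy":0,"wz":0,"claw":100},{"dx":-0.4,"dy":-5.8,"dz":1.5,"wx":0,"wy":0,"wz":0,"claw":100}]'; python3 -c "
from h import *
togo([.471,-.187,.25],[3.1416,0,3.112])"
```

```text
clock: 3.7
position: [0.4699, -0.1873, 0.4612]
tool_rot: [3.141, 0.001, 3.118]
force: [1.8, 0.7, 0.2]
grip_width: 0.0854
finger_force: 0.0
pos [ 0.4699 -0.1873  0.4612] rot [3.141e+00 1.000e-03 3.118e+00] q [-0.2   0.17  0.56  1.56 -0.09  1.44  1.91] F [1.8 0.7 0.2] w 0.0854 t 3.7
cm [-0.09  0.03 21.12]
rotvec [0.    0.001 0.006]
```

```bash
python3 -m handwheel '[{"dx":0,"dy":0,"dz":5.5,"wx":0,"wy":0,"wz":0,"claw":100},{"dx":0,"dy":0,"dz":5.5,"wx":0,"wy":0,"wz":0,"claw":100},{"dx":0,"dy":0,"dz":5.5,"wx":0,"wy":0,"wz":0,"claw":100},{"dx":0,"dy":0,"dz":4.5,"wx":0,"wy":0,"wz":0.006,"claw":100},{"dx":0,"dy":0,"dz":0,"wx":0,"wy":0,"wz":0,"claw":100}]' >/dev/null
python3 - <<'E'
from h import *
togo([.471,-.187,.069],[3.1416,0,3.112])
w=cam('wrist'); cv2.imwrite('pics/w1.png',w['frame'])
for k in ['scoop_grip','scoop','tray']:
    for m in optics.masks_of(k,'wrist')[:2]: print(k,m['p'],m['rect'])
print(proj(w,[.471,-.187,.099]),proj(w,[.497,-.188,.099]),proj(w,[.423,-.186,.099]),proj(w,[.5335,-.19,.005]))
E
```

```text
pos [ 0.4689 -0.1851  0.2496] rot [ 3.141 -0.005  3.112] q [-0.14  0.34  0.52  1.91 -0.21  0.95  2.01] F [ 0.3 -0.1  0.6] w 0.0854 t 4.33
cm [-0.3  -0.19 18.06]
rotvec [ 0.    -0.005 -0.   ]
scoop_grip 0.96 [259.3, 171.7, 112.7, 102.9]
scoop 0.92 [260.8, 174.0, 113.4, 101.8]
tray 0.88 [248.9, 146.2, 139.1, 260.9]
[314.61309244 223.2649994 ] [314.43108291 254.65326697] [313.85026236 161.28740701] [314.26423806 259.50166746]
```

View pics/w1.png

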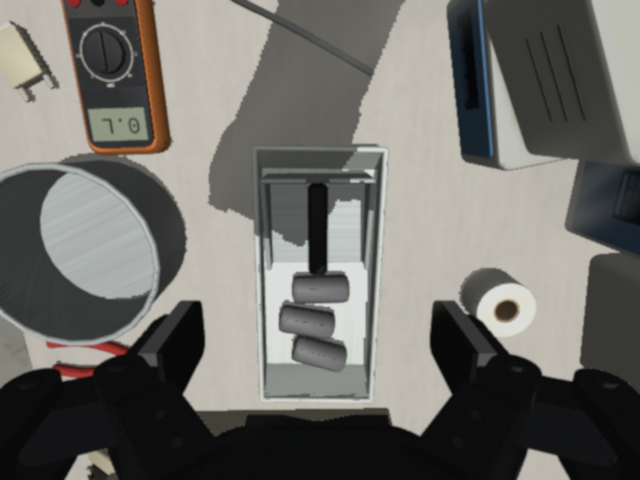

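Run:
```python
from h import *
w=cam('wrist');f=cam('top')
print('wcam',-w['R'].T@w['t'],w['R'].round(3).tolist(),w['f'],w['cx'],w['cy'])
for n,p,q in [('front',(307.7,230.4),(318,274)),('back',(307.7,268),(318,184)),('lipL',(284.2,223.8),(365,263)),('lipR',(333,225.4),(271,262)),('t0',(282.3,152.7),(377,399)),('t1',(340,154.6),(263,401)),('t2',(336,283.8),(254,148)),('t3',(277,280.8),(386,148))]:
    X=tri(f,p,w,q); print(n,X.round(4),(proj(f,X)-p).round(1),(proj(w,X)-q).round(1))
    if n[0]=='t':print(ray(f,*p,.041),ray(w,*q,.041))
```

```text
wcam [ 0.40143956 -0.18346853  0.39480654] [[0.031, 1.0, -0.001], [0.96, -0.029, 0.28], [0.28, -0.01, -0.96]] 381.9750641234718 316.95435958785225 238.12026866162634
front [ 0.5098 -0.1876  0.121 ] [-0.3 -0. ] [-1.8 -0. ]
back [ 0.4357 -0.1869  0.1547] [-0.7 -0. ] [-4.5 -0.2]
lipL [ 0.5341 -0.1392  0.0331] [ 0.1 -0. ] [ 0.4 -0.1]
lipR [ 0.5327 -0.2394  0.0217] [-0.9 -0.4] [-3.8 -1.4]
t0 [ 0.6786 -0.1339  0.0571] [-1.   0.2] [-4.4  1. ]
[ 0.68316514 -0.13521348  0.041     ] [ 0.69061026 -0.12668419  0.041     ]
t1 [ 0.6758 -0.2534  0.0563] [-0.9 -0.2] [-4.  -0.9]
[ 0.67923363 -0.256188    0.041     ] [ 0.68945592 -0.25217252  0.041     ]
t2 [ 0.4124 -0.246   0.019 ] [-0.3 -1.6] [-1.8 -7.1]
[ 0.40862977 -0.24567266  0.041     ] [ 0.4180016  -0.24119056  0.041     ]
t3 [ 0.4162 -0.1272  0.0752] [ 0.2 -0.9] [ 1.1 -4.5]
[ 0.41541474 -0.12477713  0.041     ] [ 0.42166965 -0.12209049  0.041     ]
```

Run:
```python
from h import *
togo()
g=cam('scene'); w=cam('wrist')
P=[ray(g,240+u/2.7,150+v/2.7,.041).round(4) for u,v in [(398,128),(468,215),(170,318),(106,226)]]; print(P,np.mean(P,0))
# grip from scene: top edge ends
print('gripfront top',ray(g,240+250/2.7,150+178/2.7,.099),'back',ray(g,240+165/2.7,150+204/2.7,.099))
cs=[p for m in optics.masks_of('container','wrist')[:1] for p in [m['rect'],m['p']]];print(cs)
print('w front/back',ray(w,318,274,.099),ray(w,318,184,.099))
f=cam('top');cv2.imwrite('pics/top2.png',cv2.resize(f['frame'][100:380,220:480],None,fx=2.3,fy=2.1))
s=monitor.observe()['position']; print('tcp in top (crop px)',(proj(f,s)-[220,100])*[2.3,2.1])
```

```text
pos [ 0.4708 -0.1856  0.2528] rot [-3.141e+00  2.000e-03  3.112e+00] q [-0.14  0.34  0.52  1.9  -0.21  0.95  2.01] F [-0.4  1.  -0.2] w 0.0853 t 4.62
[array([ 0.6852, -0.141 ,  0.041 ]), array([ 0.6768, -0.2555,  0.041 ]), array([ 0.4156, -0.24  ,  0.041 ]), array([ 0.4161, -0.1298,  0.041 ])] [ 0.548425 -0.191575  0.041   ]
gripfront top [ 0.51232062 -0.18825502  0.099     ] back [ 0.44190139 -0.18285493  0.099     ]
[[2.1, 155.3, 185.2, 187.0], 0.66]
w front/back [ 0.51781213 -0.18620291  0.099     ] [ 0.44337898 -0.18397225  0.099     ]
tcp in top (crop px) [197.18771648 303.47967057]
```

View pics/top2.png

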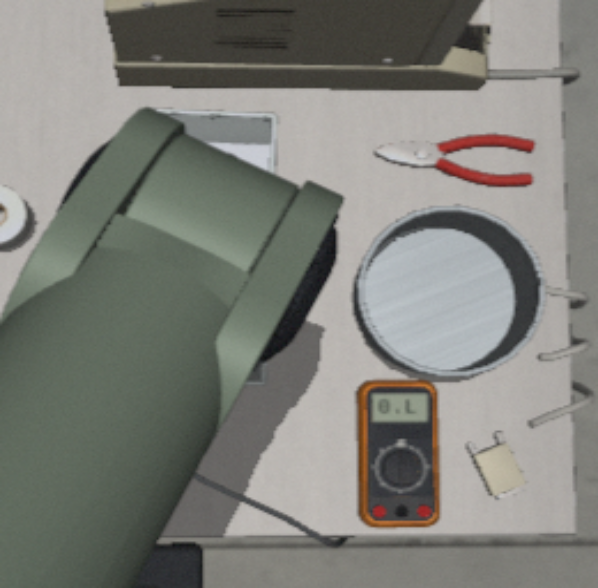

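The top view shows the wrist hiding the tray, and nothing in the scene has moved. Top and scene agree on the tray centre, about (0.548,-0.190). The three cameras put the grip point near (0.473,-0.186), so I'll descend there.

```bash
python3 -m handwheel '[{"dx":-0.3,"dy":0,"dz":4.5,"wx":0,"wy":0,"wz":0,"claw":100},{"dx":0,"dy":0,"dz":4.5,"wx":0,"wy":0,"wz":0,"claw":80},{"dx":0,"dy":0,"dz":3.5,"wx":0,"wy":0,"wz":0,"claw":60},{"dx":0,"dy":0,"dz":2.5,"wx":0,"wy":0,"wz":0,"claw":60},{"dx":0,"dy":0,"dz":1.8,"wx":0,"wy":0,"wz":0,"claw":60},{"dx":0,"dy":0,"dz":0.8,"wx":0,"wy":0,"wz":0,"claw":60},{"dx":0,"dy":0,"dz":0,"wx":0,"wy":0,"wz":0,"claw":60}]' 120
python3 - <<'E'
from h import *
togo([.473,-.187,.069],[3.1416,0,3.112])
w=cam('wrist'); cv2.imwrite('pics/w2.png',w['frame'])
E
```

```text
clock: 5.7
position: [0.4732, -0.1857, 0.0754]
tool_rot: [-3.142, -0.0, 3.112]
force: [-0.1, -0.2, 0.6]
grip_width: 0.0514
finger_force: 0.0
pos [ 0.4732 -0.1857  0.0754] rot [-3.142 -0.     3.112] q [-0.01  0.61  0.36  2.04 -0.39  0.55  2.17] F [-0.1 -0.2  0.6] w 0.0514 t 5.7
cm [ 0.01 -0.14  0.64]
rotvec [-0. -0. -0.]
```

View pics/w2.png

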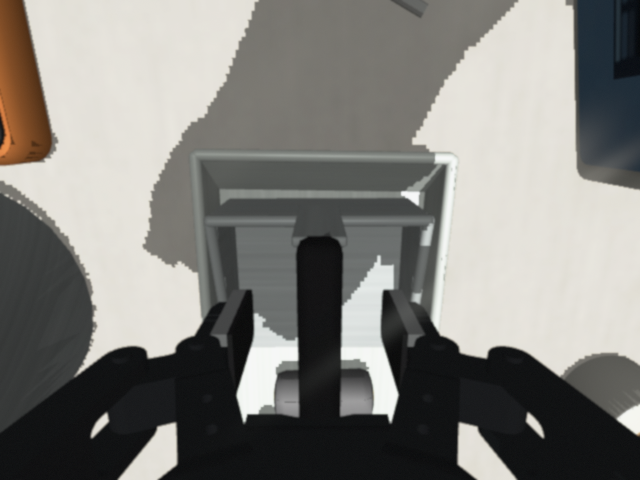

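The bar is centred between the pads at about (320,330) px and lines up with the tool. I'll lower the last 6 mm and close.

```bash
python3 -m handwheel '[{"dx":0,"dy":0,"dz":0.6,"wx":0,"wy":0,"wz":0,"claw":40},{"dx":0,"dy":0,"dz":0,"wx":0,"wy":0,"wz":0,"claw":0},{"dx":0,"dy":0,"dz":0,"wx":0,"wy":0,"wz":0,"claw":0},{"dx":0,"dy":0,"dz":0,"wx":0,"wy":0,"wz":0,"claw":0},{"dx":0,"dy":0,"dz":0,"wx":0,"wy":0,"wz":0,"claw":0}]' 120; python3 -c "
from h import *
togo([.597,-.191,.069],[3.1416,0,3.105])"
```

```text
clock: 6.38
position: [0.4732, -0.1855, 0.0694]
tool_rot: [3.141, 0.0, 3.112]
force: [0.1, 2.7, 3.6]
grip_width: 0.0142
finger_force: 117.5
pos [ 0.4732 -0.1855  0.0694] rot [3.141 0.    3.112] q [-0.    0.62  0.35  2.04 -0.4   0.54  2.18] F [0.1 2.7 3.6] w 0.0142 t 6.38
cm [-12.39  -0.19   0.05]
rotvec [0.    0.    0.007]
```

```bash
python3 -m handwheel '[{"dx":-0.7,"dy":-0.05,"dz":0,"wx":0,"wy":0,"wz":0.007,"claw":0},{"dx":-0.8,"dy":-0.05,"dz":0,"wx":0,"wy":0,"wz":0,"claw":0},{"dx":-0.8,"dy":-0.05,"dz":0,"wx":0,"wy":0,"wz":0,"claw":0},{"dx":-0.8,"dy":0,"dz":0,"wx":0,"wy":0,"wz":0,"claw":0},{"dx":-0.8,"dy":0,"dz":0,"wx":0,"wy":0,"wz":0,"claw":0},{"dx":-0.8,"dy":0,"dz":0,"wx":0,"wy":0,"wz":0,"claw":0},{"dx":-0.8,"dy":0,"dz":0,"wx":0,"wy":0,"wz":0,"claw":0},{"dx":-0.8,"dy":0,"dz":0,"wx":0,"wy":0,"wz":0,"claw":0}]' 120
python3 - <<'E'
from h import *
togo([.597,-.192,.069],[3.1416,0,3.105])
g=cam('scene'); cv2.imwrite('pics/s3.png',cv2.resize(g['frame'][170:300,250:440],None,fx=4,fy=4,interpolation=2))
E
```

```text
clock: 7.38
position: [0.5361, -0.1896, 0.0694]
tool_rot: [-3.141, -0.001, 3.105]
force: [-5.9, 0.4, 8.3]
grip_width: 0.0143
finger_force: 118.3
pos [ 0.5361 -0.1896  0.0694] rot [-3.141e+00 -1.000e-03  3.105e+00] q [-0.02  0.69  0.37  1.88 -0.4   0.64  2.13] F [-5.9  0.4  8.3] w 0.0143 t 7.38
cm [-6.09 -0.01  0.04]
rotvec [-0.    -0.001 -0.   ]
```

View pics/s3.png

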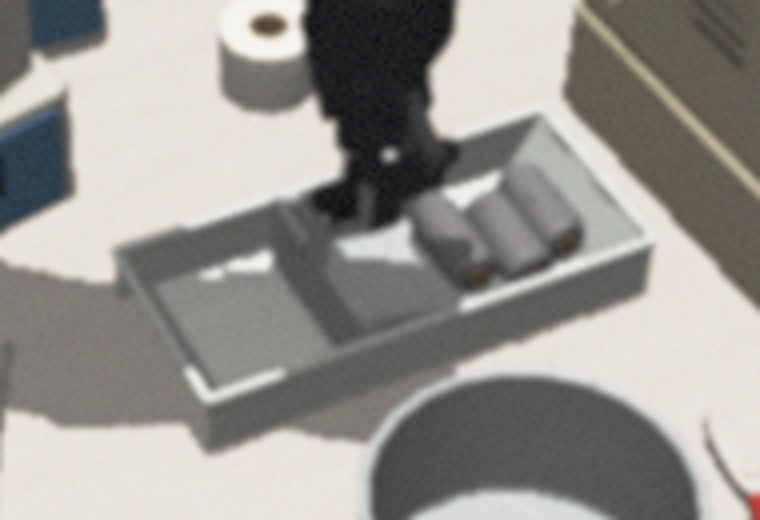

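The three spacers lie side by side between the lip and the end wall, with the near one at (450,240) in the crop. I'll keep pushing slowly.

```bash
python3 -m handwheel '[{"dx":-0.5,"dy":0,"dz":0,"wx":0,"wy":0,"wz":0,"claw":0},{"dx":-0.5,"dy":0,"dz":0,"wx":0,"wy":0,"wz":0,"claw":0},{"dx":-0.5,"dy":0,"dz":0,"wx":0,"wy":0,"wz":0,"claw":0},{"dx":-0.5,"dy":0,"dz":0,"wx":0,"wy":0,"wz":0,"claw":0},{"dx":-0.5,"dy":0,"dz":0,"wx":0,"wy":0,"wz":0,"claw":0},{"dx":-0.5,"dy":0,"dz":0,"wx":0,"wy":0,"wz":0,"claw":0}]' 120
python3 - <<'E'
from h import *
togo([.597,-.192,.069],[3.1416,0,3.105])
g=cam('scene'); cv2.imwrite('pics/s4.png',cv2.resize(g['frame'][190:260,300:420],None,fx=5,fy=5,interpolation=2))
for m in optics.masks_of('spacer_1','scene')[:4]:
    v,u=np.nonzero(m['region']); print(m['p'],m['rect'],ray(g,u.mean(),v.mean(),.018).round(3))
E
```

```text
clock: 8.18
position: [0.5659, -0.1907, 0.0694]
tool_rot: [-3.141, -0.001, 3.105]
force: [-4.9, 0.6, 5.9]
grip_width: 0.0141
finger_force: 118.1
pos [ 0.5659 -0.1907  0.0694] rot [-3.141e+00 -1.000e-03  3.105e+00] q [-0.03  0.73  0.37  1.81 -0.4   0.68  2.11] F [-4.9  0.6  5.9] w 0.0141 t 8.18
cm [-3.11 -0.02  0.04]
rotvec [-0.    -0.001 -0.   ]
0.87 [354.4, 220.4, 21.2, 21.8] [ 0.595 -0.188  0.018]
0.77 [374.8, 213.2, 24.1, 20.5] [ 0.654 -0.186  0.018]
0.58 [366.7, 218.3, 22.4, 20.9] [ 0.625 -0.195  0.018]
```

```bash
python3 -m handwheel '[{"dx":-0.4,"dy":0,"dz":0,"wx":0,"wy":0,"wz":0,"claw":0},{"dx":-0.4,"dy":0,"dz":0,"wx":0,"wy":0,"wz":0,"claw":0},{"dx":-0.4,"dy":0,"dz":0,"wx":0,"wy":0,"wz":0,"claw":0},{"dx":-0.4,"dy":0,"dz":0,"wx":0,"wy":0,"wz":0,"claw":0},{"dx":-0.4,"dy":0,"dz":0,"wx":0,"wy":0,"wz":0,"claw":0},{"dx":-0.4,"dy":0,"dz":0,"wx":0,"wy":0,"wz":0,"claw":0}]' 120
python3 - <<'E'
from h import *
togo([.597,-.192,.069],[3.1416,0,3.105])
g=cam('scene'); cv2.imwrite('pics/s5.png',cv2.resize(g['frame'][185:265,290:420],None,fx=5,fy=5,interpolation=2))
for m in optics.masks_of('spacer_1','scene')[:4]:
    v,u=np.nonzero(m['region']); print(m['p'],m['rect'],ray(g,u.mean(),v.mean(),.018).round(3))
E
```

```text
clock: 9.02
position: [0.5893, -0.1916, 0.0695]
tool_rot: [3.142, -0.002, 3.105]
force: [-11.3, 1.3, 13.1]
grip_width: 0.0144
finger_force: 119.4
pos [ 0.5893 -0.1916  0.0695] rot [ 3.142e+00 -2.000e-03  3.105e+00] q [-0.03  0.76  0.38  1.74 -0.4   0.72  2.09] F [-11.3   1.3  13.1] w 0.0144 t 9.03
cm [-0.77 -0.01  0.04]
rotvec [ 0.    -0.002 -0.   ]
0.76 [374.7, 210.5, 22.8, 22.4] [ 0.657 -0.185  0.018]
0.63 [368.6, 220.5, 23.1, 17.0] [ 0.627 -0.194  0.018]
0.59 [355.4, 221.0, 22.4, 18.6] [ 0.598 -0.185  0.018]
0.23 [338.8, 204.7, 39.5, 40.5] [ 0.578 -0.168  0.018]
```

View pics/s5.png

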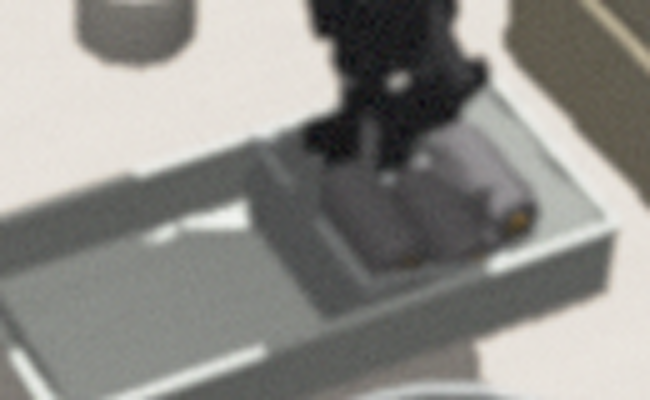

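All three spacers lie along the pan, the last one riding up on the lip against the end wall at (490,180) in the crop. I'll push the last few millimetres, then lift along the wall with the nose up.

```bash
python3 -m handwheel '[{"dx":-0.3,"dy":0,"dz":0,"wx":0,"wy":0,"wz":0,"claw":0},{"dx":-0.3,"dy":0,"dz":0,"wx":0,"wy":0,"wz":0,"claw":0}]' 120
python3 - <<'E'
from h import *
togo()
g=cam('scene')
for m in optics.masks_of('spacer_1','scene')[:4]:
    v,u=np.nonzero(m['region']); print(m['p'],m['rect'],ray(g,u.mean(),v.mean(),.02).round(3))
E
```

```text
clock: 9.38
position: [0.5957, -0.1918, 0.0694]
tool_rot: [-3.141, -0.001, 3.105]
force: [-7.8, 0.3, 10.2]
grip_width: 0.0139
finger_force: 118.7
pos [ 0.5957 -0.1918  0.0694] rot [-3.141e+00 -1.000e-03  3.105e+00] q [-0.03  0.77  0.38  1.73 -0.4   0.73  2.09] F [-7.8  0.3 10.2] w 0.0139 t 9.38
0.74 [356.2, 216.8, 17.8, 21.0] [ 0.599 -0.184  0.02 ]
0.69 [375.3, 211.3, 21.9, 20.3] [ 0.656 -0.185  0.02 ]
0.48 [369.1, 220.0, 21.2, 18.1] [ 0.627 -0.195  0.02 ]
```

```bash
python3 -m handwheel '[{"dx":-0.3,"dy":0,"dz":0,"wx":0,"wy":0,"wz":0,"claw":0},{"dx":-0.2,"dy":0,"dz":0,"wx":0,"wy":0,"wz":0,"claw":0}]' 120
python3 - <<'E'
from h import *
togo()
g=cam('scene')
for m in optics.masks_of('spacer_1','scene')[:4]:
    v,u=np.nonzero(m['region']); print(m['p'],m['rect'],ray(g,u.mean(),v.mean(),.02).round(3))
E
```

```text
clock: 9.72
position: [0.5994, -0.1919, 0.0696]
tool_rot: [3.141, -0.004, 3.104]
force: [-25.0, 4.7, 31.4]
grip_width: 0.0141
finger_force: 122.0
pos [ 0.5994 -0.1919  0.0696] rot [ 3.141 -0.004  3.104] q [-0.03  0.77  0.38  1.71 -0.4   0.74  2.08] F [-25.    4.7  31.4] w 0.0141 t 9.72
0.58 [357.6, 219.7, 18.1, 17.0] [ 0.601 -0.185  0.02 ]
0.57 [377.5, 211.3, 20.8, 20.4] [ 0.655 -0.187  0.02 ]
0.55 [368.8, 219.1, 21.9, 19.4] [ 0.628 -0.195  0.02 ]
```

```bash
python3 -m handwheel '[{"dx":0.1,"dy":0,"dz":-0.25,"wx":0,"wy":-0.04,"wz":0,"claw":0},{"dx":0,"dy":0,"dz":-0.25,"wx":0,"wy":-0.05,"wz":0,"claw":0},{"dx":0,"dy":0,"dz":-0.25,"wx":0,"wy":-0.05,"wz":0,"claw":0},{"dx":0,"dy":0,"dz":-0.25,"wx":0,"wy":-0.05,"wz":0,"claw":0}]' 120
python3 - <<'E'
from h import *
togo()
g=cam('scene'); cv2.imwrite('pics/s6.png',cv2.resize(g['frame'][175:265,290:420],None,fx=5,fy=5,interpolation=2))
for m in optics.masks_of('spacer_1','scene')[:4]:
    v,u=np.nonzero(m['region']); print(m['p'],m['rect'])
E
```

```text
clock: 10.32
position: [0.5993, -0.1915, 0.0789]
tool_rot: [-3.141, 0.191, 3.105]
force: [1.8, 0.1, -3.7]
grip_width: 0.0142
finger_force: 117.1
pos [ 0.5993 -0.1915  0.0789] rot [-3.141  0.191  3.105] q [ 0.04  0.67  0.28  1.88 -0.48  0.47  2.2 ] F [ 1.8  0.1 -3.7] w 0.0142 t 10.32
0.85 [370.4, 213.0, 26.0, 19.8]
0.58 [359.1, 213.3, 19.2, 21.3]
0.57 [382.2, 203.7, 21.6, 20.9]
```

View pics/s6.png

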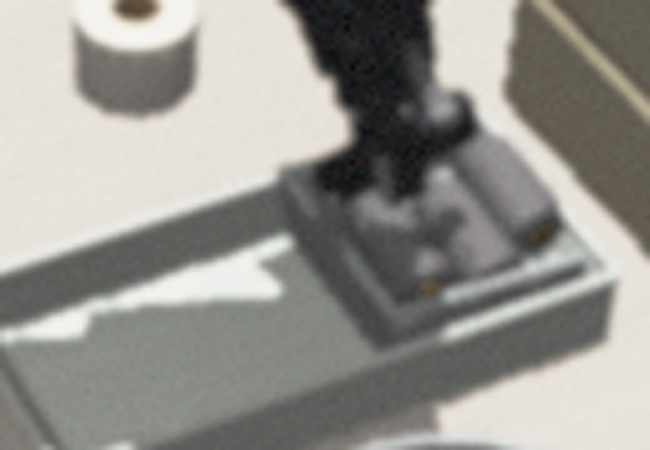

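All three spacers are on the pan, at (385,225), (455,235) and (505,185) in the crop. That was my tenth and last picture, so from here I'll check with masks and forces. Next is more tilt and lift.

```bash
python3 -m handwheel '[{"dx":0,"dy":0,"dz":-0.4,"wx":0,"wy":-0.05,"wz":0,"claw":0},{"dx":0,"dy":0,"dz":-0.5,"wx":0,"wy":-0.05,"wz":0,"claw":0},{"dx":0,"dy":0,"dz":-0.7,"wx":0,"wy":-0.05,"wz":0,"claw":0},{"dx":0,"dy":0,"dz":-1,"wx":0,"wy":-0.05,"wz":0,"claw":0},{"dx":0,"dy":0,"dz":-1.5,"wx":0,"wy":-0.03,"wz":0,"claw":0},{"dx":0.4,"dy":0,"dz":-2,"wx":0,"wy":-0.03,"wz":0,"claw":0},{"dx":0.4,"dy":0,"dz":-2,"wx":0,"wy":0,"wz":0,"claw":0},{"dx":0.4,"dy":0,"dz":-2,"wx":0,"wy":0,"wz":0,"claw":0}]' 120
python3 - <<'E'
from h import *
togo()
for n in ['scene','wrist']:
  g=cam(n)
  for m in optics.masks_of('spacer_1',n)[:4]:
    print(n,m['p'],m['rect'],m['region'].sum())
E
```

```text
clock: 11.42
position: [0.5506, -0.1902, 0.169]
tool_rot: [3.139, 0.446, 3.104]
force: [-0.1, 0.3, -3.4]
grip_width: 0.0143
finger_force: 117.5
pos [ 0.5506 -0.1902  0.169 ] rot [3.139 0.446 3.104] q [ 0.23  0.4   0.08  2.14 -0.7   0.23  2.49] F [-0.1  0.3 -3.4] w 0.0143 t 11.43
scene 0.69 [341.3, 191.8, 24.2, 20.9] 299
scene 0.66 [359.7, 175.9, 24.9, 23.1] 363
scene 0.57 [352.4, 185.4, 23.7, 23.3] 313
scene 0.57 [327.4, 162.7, 71.9, 64.1] 1197
wrist 0.9 [247.3, 259.3, 117.9, 55.9] 2040
wrist 0.59 [266.3, 227.4, 122.5, 38.5] 2214
wrist 0.57 [374.4, 308.7, 11.8, 23.9] 120
```

All three are in the scoop, and the wrist force of 3.4 N matches their weight plus the scoop's. Joints 6 and 7 are near their limits, so I'll fit a rough kinematic model to the logged poses and use it to choose a reachable pour direction.

```bash
cat > kin.py <<'E'
import numpy as np
from scipy.spatial.transform import Rotation as Ro
from scipy.optimize import least_squares
D=[([.166,.6025,.2313],[3.142,0,2.873],[-1.372,.522,-.036,1.6,.021,1.021,-.113]),
([.1659,.6021,.5084],[3.141,0,2.873],[-1.39,.39,-.01,1.12,.01,1.63,-.10]),
([.4545,.2844,.5067],[3.141,0,3.119],[-.81,.21,.18,1.37,-.04,1.56,.92]),
([.4699,-.1873,.4612],[3.141,0,3.118],[-.2,.17,.56,1.56,-.09,1.44,1.91]),
([.470,-.1855,.2520],[3.141,0,3.112],[-.14,.34,.52,1.905,-.21,.95,2.01]),
([.4732,-.1857,.0754],[3.141,0,3.112],[-.01,.61,.36,2.04,-.39,.55,2.17]),
([.5361,-.1896,.0694],[3.141,0,3.105],[-.02,.69,.37,1.88,-.4,.64,2.13]),
([.5994,-.1919,.0696],[3.141,0,3.104],[-.03,.77,.38,1.71,-.4,.74,2.08]),
([.5993,-.1915,.0789],[-3.141,.191,3.105],[.04,.67,.28,1.88,-.48,.47,2.2]),
([.5506,-.1902,.169],[3.139,.446,3.104],[.23,.40,.08,2.14,-.7,.23,2.49])]
AX=np.array([[0,0,-1],[0,1,0]]*3+[[0,0,-1]],float)
def fk(q,p):
    q=np.asarray(q)+np.r_[0,p[21:27]]
    O=np.zeros((8,3)); O[0]=[0,0,0]; O[1:8]=p[:21].reshape(7,3)
    R=Ro.identity(); x=np.zeros(3)
    for i in range(7): x=x+R.apply(O[i]); R=R*Ro.from_rotvec(AX[i]*q[i])
    return x+R.apply(O[7]), R*Ro.from_euler('z',p[27])
def err(p,pos,rot,q):
    x,R=fk(q,p); return np.r_[(x-pos),.3*(Ro.from_euler('xyz',rot).inv()*R).as_rotvec()]
p0=np.zeros(28); p0[2]=.3;p0[8]=.4;p0[14]=.4;p0[20]=.25
def fit():
    best=None
    for y in (0,1.57,3.14,-1.57):
        p=p0.copy(); p[27]=y
        r=least_squares(lambda p:np.r_[np.concatenate([err(p,*d) for d in D])*300,.3*(p-p0)[:21]*np.array([10,10,1]*7),10*p[21:27]],p,x_scale='jac',max_nfev=300)
        if best is None or r.cost<best.cost: best=r
    return best
LO=np.array([-2.91,-.3,-1.5,.17,-1.26,.16,-2.52]);HI=np.array([2.91,2.13,1.42,2.43,4.41,1.93,2.52])
E
cat > t.py <<'E'
from kin import *
b=fit(); p=b.x; np.save('p.npy',p); print(b.cost,p[:21].reshape(7,3).round(3).tolist(),p[21:].round(3))
for d in D: e=err(p,*d); print((e[:3]*1000).round(1),(e[3:]/.3).round(3))
E
python3 t.py
```

```text
2.858175252255462 [[-0.007, -0.01, 0.341], [0.022, -0.01, 0.064], [-0.025, -0.013, 0.464], [-0.015, -0.013, 0.009], [0.017, -0.008, 0.409], [-0.015, -0.008, 0.048], [0.006, 0.003, 0.298]] [ 6.000e-03  1.000e-03 -7.000e-03 -3.000e-03  2.000e-03  0.000e+00
  1.569e+00]
[-0.7 -0.4  0.4] [0.002 0.001 0.002]
[ 1.   0.2 -1.1] [-0.001 -0.004  0.003]
[-0.4  0.3  1.8] [-0.005 -0.001 -0.006]
[-0.1  0.5 -0.5] [0.002 0.003 0.002]
[-0.3 -0.6 -1. ] [-0.002 -0.001  0.009]
[-0.1 -0.4  0.2] [ 0.006 -0.005 -0.004]
[ 0.8 -0.5  1.3] [-0.    -0.005  0.   ]
[ 0.7  1.4 -1.6] [-0.003 -0.     0.004]
[-1.6 -1.3  1. ] [ 0.     0.003 -0.006]
[ 0.7  0.6 -0.6] [-0.005  0.007 -0.002]
```

The fit is good to about 1.5 mm. Next I'll simulate the carry and pour for several scoop headings to find one that stays within the joint limits.

```bash
cat > plan.py <<'E'
from kin import *
p=np.load('p.npy'); C=np.array([.499,-.401])
def pose(lip,psi,th):
    Rs=Ro.from_euler('z',psi)*Ro.from_euler('y',th); return np.array(lip)-Rs.apply([.0625,0,-.066]), Rs*Ro.from_euler('y',np.pi)
def ik(q,x,R):
    f=lambda v:np.r_[300*(fk(v,p)[0]-x),100*(fk(v,p)[1].inv()*R).as_rotvec(),.3*(v-q)]
    r=least_squares(f,np.clip(q,LO+.011,HI-.011),bounds=(LO+.01,HI-.01)); e=f(r.x); return r.x,np.linalg.norm(e[:3])/300*1000,np.linalg.norm(e[3:6])/100
def path(ws,q):
    w0=ws[0]; out=[]
    for w in ws[1:]:
        n=int(max(np.linalg.norm(np.subtract(w[0],w0[0]))/.03,abs(w[1]-w0[1])/.12,abs(w[2]-w0[2])/.12))+1
        for k in range(1,n+1):
            s=k/n; x,R=pose(*[np.array(a)*(1-s)+np.array(b)*s for a,b in zip(w0,w)])
            q,e1,e2=ik(q,x,R); out.append((e1,e2))
        out.append('%.0f/%.2f'%out[-1] if isinstance(out[-1],tuple) else ''); w0=w; qs.append(q.round(2))
    return out
if __name__=='__main__':
    q0=np.array(D[-1][2]); x0,R0=fk(q0,p); Rs=R0*Ro.from_euler('y',-np.pi)
    lip0=x0+Rs.apply([.0625,0,-.066]); print(lip0)
    for deg in (-20,-45,-70,-90,-110,-140,-180):
        psi=np.radians(deg); d=np.array([np.cos(psi),np.sin(psi)])
        for back in (.0,):
            lp=C+d*back; qs=[]
            ws=[(lip0,-.037,-.446),([*(lip0[:2]-[.06,0]),.30],-.037,-.4),([*(lip0[:2]-[.06,.02]),.30],psi,-.4),([*lp,.26],psi,-.4),([*lp,.17],psi,0.3),([*lp,.13],psi,1.05),([*lp,.13],psi,1.4)]
            o=path(ws,q0); print(deg,[a for a in o if isinstance(a,str)],'worst',max(a[0] for a in o if not isinstance(a,str)),qs[-2])
E
python3 plan.py
```

```text
[ 0.63593747 -0.19217681  0.13525206]
-20 ['0/0.00', '0/0.00', '0/0.00', '0/0.00', '61/0.25', '116/0.47'] worst 115.93380242286266 [ 0.31  1.1   0.44  0.94 -0.05  1.92  1.96]
-45 ['0/0.00', '0/0.00', '0/0.00', '0/0.00', '71/0.28', '133/0.53'] worst 132.89021340678147 [ 0.69  1.04 -0.12  0.93 -0.08  1.92  1.35]
-70 ['0/0.00', '0/0.00', '0/0.00', '0/0.00', '45/0.18', '92/0.37'] worst 91.63765417799927 [ 1.01  1.13 -0.59  0.86 -0.1   1.92  0.82]
-90 ['0/0.00', '0/0.00', '0/0.00', '0/0.00', '8/0.03', '43/0.17'] worst 42.68836809185617 [ 1.15  1.22 -0.81  0.79 -0.11  1.92  0.52]
-110 ['0/0.00', '0/0.00', '0/0.00', '0/0.00', '0/0.00', '0/0.00'] worst 0.005578985197438746 [ 0.98  1.02  0.07  1.09 -0.81  1.8   0.83]
-140 ['0/0.00', '0/0.00', '0/0.00', '0/0.00', '0/0.00', '0/0.00'] worst 0.001663713944575472 [ 1.05  0.8   0.11  1.6  -1.09  1.4   0.86]
-180 ['0/0.00', '0/0.00', '0/0.00', '0/0.00', '8/0.04', '9/0.05'] worst 11.2055527364062 [ 1.83  0.87 -1.11  2.09 -1.25  0.17  0.79]
```

A heading of about -125° is fully reachable up to 80° nose-down. I'll lift with the nose up, then yaw about the vertical.

```bash
python3 -m handwheel '[{"dx":0,"dy":0,"dz":-2,"wx":0,"wy":0,"wz":0,"claw":0},{"dx":0,"dy":0,"dz":-3.5,"wx":0,"wy":0,"wz":0,"claw":0},{"dx":0,"dy":0,"dz":-4,"wx":0,"wy":0,"wz":0,"claw":0},{"dx":0,"dy":0,"dz":-3,"wx":0,"wy":0,"wz":0,"claw":0},{"dx":0,"dy":0,"dz":-1.8,"wx":0,"wy":0,"wz":0,"claw":0},{"dx":0,"dy":0,"dz":0,"wx":0.02,"wy":0,"wz":0.042,"claw":0},{"dx":0,"dy":0,"dz":0,"wx":0.04,"wy":0,"wz":0.085,"claw":0},{"dx":0,"dy":0,"dz":0,"wx":0.05,"wy":0,"wz":0.108,"claw":0}]' 120
python3 -m handwheel '[{"dx":0,"dy":0,"dz":0,"wx":0.055,"wy":0,"wz":0.115,"claw":0},{"dx":0,"dy":0,"dz":0,"wx":0.055,"wy":0,"wz":0.115,"claw":0},{"dx":0,"dy":0,"dz":0,"wx":0.055,"wy":0,"wz":0.115,"claw":0},{"dx":0,"dy":0,"dz":0,"wx":0.055,"wy":0,"wz":0.115,"claw":0}]' 120
python3 - <<'E'
from h import *
from plan import pose
x,R=pose([.51,-.385,.25],-2.18,-.42)
togo(x,R.as_euler('xyz'))
E
```

```text
clock: 12.62
position: [0.4893, -0.1882, 0.2972]
tool_rot: [3.139, 0.445, 2.847]
force: [-1.5, -0.8, -4.0]
grip_width: 0.0147
finger_force: 117.7
clock: 13.12
position: [0.4893, -0.1876, 0.2972]
tool_rot: [3.14, 0.444, 2.356]
force: [0.6, 0.4, -3.2]
grip_width: 0.0147
finger_force: 117.8
pos [ 0.4893 -0.1876  0.2972] rot [3.14  0.444 2.356] q [-0.44  0.12  0.57  2.13  0.37  0.59  0.62] F [ 0.6  0.4 -3.2] w 0.0147 t 13.12
cm [-12.07  -4.23   7.1 ]
rotvec [0.585 0.019 1.267]
```

```bash
python3 -m handwheel '[{"dx":0,"dy":0,"dz":0,"wx":0.055,"wy":0,"wz":0.115,"claw":0},{"dx":0,"dy":0,"dz":0,"wx":0.055,"wy":0,"wz":0.115,"claw":0},{"dx":0,"dy":0,"dz":0,"wx":0.055,"wy":0,"wz":0.115,"claw":0},{"dx":0,"dy":0,"dz":0,"wx":0.055,"wy":0,"wz":0.115,"claw":0},{"dx":0,"dy":0,"dz":0,"wx":0.055,"wy":0,"wz":0.115,"claw":0},{"dx":0,"dy":0,"dz":0,"wx":0.055,"wy":0,"wz":0.115,"claw":0},{"dx":0,"dy":0,"dz":0,"wx":0.055,"wy":0,"wz":0.115,"claw":0},{"dx":0,"dy":0,"dz":0,"wx":0.055,"wy":0,"wz":0.115,"claw":0}]' 120
python3 -m handwheel '[{"dx":0,"dy":0,"dz":0,"wx":0.055,"wy":0,"wz":0.115,"claw":0},{"dx":0,"dy":0,"dz":0,"wx":0.055,"wy":0,"wz":0.115,"claw":0},{"dx":0,"dy":0,"dz":0,"wx":0.03,"wy":0,"wz":0.07,"claw":0}]' 120
python3 - <<'E'
from h import *
from plan import pose
x,R=pose([.51,-.385,.20],-2.18,-.42)
togo(x,R.as_euler('xyz'))
E
```

```text
clock: 14.12
position: [0.4896, -0.1872, 0.2968]
tool_rot: [-3.14, 0.443, 1.339]
force: [-0.1, 0.2, -5.6]
grip_width: 0.0145
finger_force: 117.8
clock: 14.5
position: [0.4898, -0.1875, 0.2966]
tool_rot: [3.141, 0.444, 1.007]
force: [0.8, 1.1, -4.9]
grip_width: 0.0143
finger_force: 117.8
pos [ 0.4898 -0.1875  0.2966] rot [3.141 0.444 1.007] q [-0.51  0.5   0.77  1.74  0.08  1.19 -0.39] F [ 0.8  1.1 -4.9] w 0.0143 t 14.5
cm [-3.87 12.64  8.7 ]
rotvec [0.02  0.024 0.041]
```

```bash
python3 -m handwheel '[{"dx":-0.4,"dy":1.3,"dz":0.5,"wx":0,"wy":0,"wz":0,"claw":0},{"dx":-0.8,"dy":2.7,"dz":1.2,"wx":0,"wy":0,"wz":0,"claw":0},{"dx":-0.9,"dy":3,"dz":2,"wx":0,"wy":0,"wz":0.02,"claw":0},{"dx":-0.9,"dy":3,"dz":2.5,"wx":0.01,"wy":0,"wz":0.02,"claw":0},{"dx":-0.6,"dy":2,"dz":1.7,"wx":0.01,"wy":0,"wz":0,"claw":0},{"dx":-0.3,"dy":0.6,"dz":0.8,"wx":0,"wy":0,"wz":0,"claw":0},{"dx":0,"dy":0,"dz":0,"wx":0,"wy":0,"wz":0,"claw":0}]' 120
python3 - <<'E'
from h import *
from plan import pose
togo()
for th in (-.4,0,.3,.6,.9,1.2):
    x,R=pose([.512,-.382,.20 if th<0 else .2-.07*min(th,1)],-2.18,th); print(th,x.round(3))
print(x); togo(x,R.as_euler('xyz'))
for n in ['scene','top']:
  g=cam(n)
  for m in optics.masks_of('spacer_1',n)[:4]: print(n,m['p'],m['rect'],m['region'].sum())
  m=[m for m in optics.masks_of('container',n) if m['rect'][2]>60]
  if m: print(m[0]['p'],m[0]['rect'])
E
```

```text
clock: 15.38
position: [0.555, -0.3179, 0.2355]
tool_rot: [-3.141, 0.443, 0.966]
force: [-0.5, 0.7, -3.8]
grip_width: 0.0142
finger_force: 117.9
pos [ 0.555  -0.3179  0.2355] rot [-3.141  0.443  0.966] q [-0.19  0.73  0.7   1.53 -0.01  1.11 -0.21] F [-0.5  0.7 -3.8] w 0.0142 t 15.38
-0.4 [ 0.56  -0.314  0.236]
0 [ 0.548 -0.331  0.266]
0.3 [ 0.535 -0.349  0.261]
0.6 [ 0.52  -0.37   0.248]
0.9 [ 0.505 -0.393  0.227]
1.2 [ 0.49  -0.414  0.212]
[ 0.48975961 -0.41387516  0.21216805]
pos [ 0.555  -0.3179  0.2355] rot [-3.141  0.443  0.966] q [-0.19  0.73  0.7   1.53 -0.01  1.11 -0.21] F [-0.5  0.7 -3.8] w 0.0142 t 15.38
cm [-9.48  0.1   7.08]
rotvec [-0.002  1.643  0.003]
scene 0.83 [373.3, 221.7, 38.0, 19.0] 569
scene 0.75 [367.5, 217.0, 35.0, 16.7] 258
scene 0.49 [376.7, 213.1, 30.4, 9.8] 153
top 0.76 [379.3, 203.1, 28.6, 28.4] 415
top 0.7 [393.3, 195.5, 30.1, 36.7] 598
top 0.59 [369.4, 188.4, 31.7, 27.7] 205
top 0.35 [374.0, 204.0, 82.7, 74.4] 3659
0.78 [370.7, 203.5, 87.3, 74.4]
```

```bash
python3 -m handwheel '[{"dx":-0.86,"dy":0,"dz":-0.81,"wx":0,"wy":0.13,"wz":0,"claw":0},{"dx":-0.86,"dy":0,"dz":-0.3,"wx":0,"wy":0.13,"wz":0,"claw":0},{"dx":-0.86,"dy":0,"dz":0.7,"wx":0,"wy":0.1,"wz":0,"claw":0},{"dx":0,"dy":0,"dz":2.2,"wx":0,"wy":0,"wz":0,"claw":0},{"dx":0,"dy":0,"dz":2,"wx":0,"wy":0,"wz":0,"claw":0}]' 120
python3 - <<'E'
from h import *
togo()
s=monitor.observe(); R=Ro.from_euler('xyz',s['tool_rot']); print('lip',s['position']+R.apply([-.0625,0,.066]),'back',s['position']+R.apply([.0325,0,.066]))
E
```

```text
clock: 16.3
position: [0.5408, -0.338, 0.2055]
tool_rot: [3.141, 0.082, 0.965]
force: [1.2, 0.1, -4.1]
grip_width: 0.014
finger_force: 117.9
pos [ 0.5408 -0.338   0.2055] rot [3.141 0.082 0.965] q [ 0.09  0.63  0.53  1.61 -0.26  0.99  0.07] F [ 1.2  0.1 -4.1] w 0.014 t 16.3
lip [ 0.50227748 -0.39367963  0.14483623] back [ 0.55622325 -0.3158744   0.13701325]
```

```bash
python3 -m handwheel '[{"dx":0.5,"dy":0,"dz":0,"wx":0,"wy":0.1,"wz":0,"claw":0},{"dx":-0.2,"dy":0,"dz":-0.4,"wx":0,"wy":0.1,"wz":0,"claw":0},{"dx":-0.7,"dy":0,"dz":-0.5,"wx":0,"wy":0.12,"wz":0,"claw":0},{"dx":-0.86,"dy":0,"dz":-0.6,"wx":0,"wy":0.13,"wz":0,"claw":0},{"dx":-0.9,"dy":0,"dz":-0.7,"wx":0,"wy":0.13,"wz":0,"claw":0},{"dx":-0.9,"dy":0,"dz":-0.8,"wx":0,"wy":0.13,"wz":0,"claw":0},{"dx":-0.9,"dy":0,"dz":-0.8,"wx":0,"wy":0.13,"wz":0,"claw":0},{"dx":-0.9,"dy":0,"dz":-0.8,"wx":0,"wy":0.13,"wz":0,"claw":0}]' 120
python3 - <<'E'
from h import *
togo()
s=monitor.observe(); R=Ro.from_euler('xyz',s['tool_rot']); print('lip',s['position']+R.apply([-.0625,0,.066]),'back',s['position']+R.apply([.0325,0,.066]))
for n in ['scene']:
  g=cam(n)
  for m in optics.masks_of('spacer_1',n)[:4]: print(n,m['p'],m['rect'],m['region'].sum())
E
```

```text
clock: 17.3
position: [0.506, -0.3887, 0.2246]
tool_rot: [3.138, -0.89, 0.967]
force: [0.1, 0.3, -2.6]
grip_width: 0.0142
finger_force: 119.7
pos [ 0.506  -0.3887  0.2246] rot [ 3.138 -0.89   0.967] q [ 0.87  0.78  0.12  1.49 -0.91  1.41  0.78] F [ 0.1  0.3 -2.6] w 0.0142 t 17.3
lip [ 0.51293555 -0.37901494  0.13450398] back [ 0.54686838 -0.3297745   0.20832093]
scene 0.69 [362.9, 312.8, 26.0, 13.3] 183
```

```bash
python3 -m handwheel '[{"dx":-0.9,"dy":0,"dz":-0.8,"wx":0,"wy":0.13,"wz":0,"claw":0},{"dx":-0.9,"dy":0,"dz":-0.8,"wx":0,"wy":0.13,"wz":0,"claw":0},{"dx":0,"dy":0,"dz":0,"wx":0,"wy":0,"wz":0,"claw":0},{"dx":0,"dy":0,"dz":0,"wx":0,"wy":0,"wz":0,"claw":0},{"dx":0,"dy":0,"dz":0,"wx":0,"wy":0,"wz":0,"claw":0}]' 120
python3 - <<'E'
from h import *
togo()
F=np.mean([monitor.observe()['force'] for _ in range(1)],0);print(F)
for n in ['scene','top','wrist']:
  g=cam(n); 
  for m in optics.masks_of('spacer_1',n)[:4]: print(n,m['p'],m['rect'],m['region'].sum())
  for m in optics.masks_of('container',n)[:2]: print('cont',m['p'],m['rect'])
E
```

```text
clock: 18.02
position: [0.4939, -0.4064, 0.2196]
tool_rot: [3.137, -1.145, 0.971]
force: [-0.4, -0.2, -2.4]
grip_width: 0.0142
finger_force: 119.8
pos [ 0.4939 -0.4064  0.2196] rot [ 3.137 -1.145  0.971] q [ 1.    0.92  0.04  1.41 -1.    1.58  0.86] F [-0.4 -0.2 -2.4] w 0.0142 t 18.02
[-0.40252328 -0.22359981 -2.41754032]
top 0.67 [384.3, 187.7, 67.0, 68.1] 2207
top 0.66 [410.1, 242.9, 20.4, 24.6] 282
top 0.64 [419.7, 249.9, 27.1, 22.7] 299
top 0.45 [381.0, 213.2, 13.3, 16.0] 117
cont 0.75 [374.0, 201.4, 82.2, 77.8]
wrist 0.77 [336.4, 389.1, 10.5, 29.1] 183
wrist 0.58 [110.9, 244.9, 107.7, 124.9] 8501
cont 0.53 [289.5, 392.0, 5.1, 23.4]
```

```bash
python3 -m handwheel '[{"dx":2.4,"dy":0,"dz":-1.1,"wx":0,"wy":0,"wz":0,"claw":0},{"dx":3.2,"dy":0,"dz":-1.4,"wx":0,"wy":0,"wz":0,"claw":0},{"dx":2.4,"dy":0,"dz":-1.1,"wx":0,"wy":-0.1,"wz":0,"claw":0},{"dx":0,"dy":0,"dz":0,"wx":0,"wy":-0.16,"wz":0,"claw":0},{"dx":0,"dy":0,"dz":0,"wx":0,"wy":-0.16,"wz":0,"claw":0},{"dx":0,"dy":0,"dz":0,"wx":0,"wy":-0.16,"wz":0,"claw":0},{"dx":0,"dy":0,"dz":0,"wx":0,"wy":-0.16,"wz":0,"claw":0},{"dx":0,"dy":0,"dz":0,"wx":0,"wy":-0.16,"wz":0,"claw":0}]' 120
python3 - <<'E'
from h import *
from plan import pose
x,R=pose([.5355-.08,-.187,.2],-2.18,0); togo([.5,-.189,.3],R.as_euler('xyz'))
for n in ['scene']:
  g=cam(n); 
  for m in optics.masks_of('spacer_1',n)[:4]: print(n,m['p'],m['rect'],m['region'].sum())
  for m in optics.masks_of('container',n)[:2]: print('cont',m['p'],m['rect'])
E
```

```text
clock: 19.48
position: [0.4931, -0.4072, 0.309]
tool_rot: [3.138, -0.243, 0.964]
force: [0.6, 0.1, -4.0]
grip_width: 0.0144
finger_force: 119.6
pos [ 0.4931 -0.4072  0.309 ] rot [ 3.138 -0.243  0.964] q [ 0.51  0.53  0.33  1.46 -0.43  1.26  0.35] F [ 0.6  0.1 -4. ] w 0.0144 t 19.48
cm [ 17.56 -11.89   5.25]
rotvec [ 0.003 -0.243  0.002]
scene 0.95 [374.6, 286.2, 30.4, 18.5] 405
scene 0.71 [359.4, 184.0, 65.8, 78.9] 4072
cont 0.74 [304.7, 168.8, 22.8, 29.3]
cont 0.59 [338.6, 262.6, 90.0, 88.3]
```

```bash
python3 -m handwheel '[{"dx":1.8,"dy":-1.3,"dz":0.4,"wx":0,"wy":0,"wz":0,"claw":0},{"dx":3.5,"dy":-2.4,"dz":0.9,"wx":0,"wy":0,"wz":0,"claw":0},{"dx":4,"dy":-2.7,"dz":1,"wx":0,"wy":0,"wz":0,"claw":0},{"dx":4,"dy":-2.7,"dz":1,"wx":0,"wy":0,"wz":0,"claw":0},{"dx":2.7,"dy":-1.8,"dz":0.7,"wx":0,"wy":0,"wz":0,"claw":0},{"dx":1.5,"dy":-1,"dz":0.4,"wx":0,"wy":0,"wz":0,"claw":0},{"dx":0,"dy":0,"dz":0,"wx":0,"wy":-0.12,"wz":0,"claw":0},{"dx":0,"dy":0,"dz":0,"wx":0,"wy":-0.12,"wz":0,"claw":0}]' 120
python3 - <<'E'
from h import *
togo(None,[3.1416,0,3.104])
for n in ['scene','top','wrist']:
  g=cam(n); cv2.imwrite(f'pics/z_{n}.png',g['frame'])
  for m in optics.masks_of('spacer_1',n)[:5]: print(n,m['p'],m['rect'],m['region'].sum())
  for m in optics.masks_of('container',n)[:2]: print('cont',m['p'],m['rect'])
togo()
E
```

```text
clock: 20.62
position: [0.4976, -0.1924, 0.3071]
tool_rot: [3.141, -0.005, 0.961]
force: [-0.8, -0.5, -2.7]
grip_width: 0.014
finger_force: 119.6
pos [ 0.4976 -0.1924  0.3071] rot [ 3.141 -0.005  0.961] q [ 0.    0.31  0.33  1.76 -0.12  1.09 -0.24] F [-0.8 -0.5 -2.7] w 0.014 t 20.62
rotvec [ 5.000e-03 -2.000e-03 -2.143e+00]
scene 0.63 [362.1, 321.1, 19.3, 4.4] 44
cont 0.75 [338.0, 262.5, 90.6, 89.6]
cont 0.42 [362.4, 321.3, 18.9, 4.1]
top 0.94 [425.1, 246.1, 25.1, 25.4] 352
top 0.8 [408.4, 238.6, 23.2, 30.3] 311
top 0.73 [380.2, 209.9, 27.5, 21.0] 399
cont 0.79 [371.7, 199.9, 84.9, 79.4]
wrist 0.61 [421.5, 297.3, 34.2, 10.3] 254
cont 0.82 [415.0, 273.5, 89.5, 141.8]
pos [ 0.4975 -0.192   0.3065] rot [-3.142 -0.008  0.963] q [ 0.01  0.31  0.33  1.76 -0.12  1.09 -0.23] F [ 0.7  0.  -3.1] w 0.0141 t 21.07
```

The top camera shows three spacers inside the container, and the container hasn't moved. Next I'll yaw back and put the scoop down in the middle of the tray.

```bash
python3 -m handwheel '[{"dx":0,"dy":0,"dz":0,"wx":0,"wy":0,"wz":-0.08,"claw":0},{"dx":0,"dy":0,"dz":0,"wx":0,"wy":0,"wz":-0.14,"claw":0},{"dx":0,"dy":0,"dz":0,"wx":0,"wy":0,"wz":-0.14,"claw":0},{"dx":0,"dy":0,"dz":0,"wx":0,"wy":0,"wz":-0.14,"claw":0},{"dx":0,"dy":0,"dz":0,"wx":0,"wy":0,"wz":-0.14,"claw":0},{"dx":0,"dy":0,"dz":0,"wx":0,"wy":0,"wz":-0.14,"claw":0},{"dx":0,"dy":0,"dz":0,"wx":0,"wy":0,"wz":-0.14,"claw":0},{"dx":0,"dy":0,"dz":0,"wx":0,"wy":0,"wz":-0.14,"claw":0}]' 120
python3 -m handwheel '[{"dx":0,"dy":0,"dz":0,"wx":0,"wy":0,"wz":-0.14,"claw":0},{"dx":0,"dy":0,"dz":0,"wx":0,"wy":0,"wz":-0.14,"claw":0},{"dx":0,"dy":0,"dz":0,"wx":0,"wy":0,"wz":-0.14,"claw":0},{"dx":0,"dy":0,"dz":0,"wx":0,"wy":0,"wz":-0.14,"claw":0},{"dx":0,"dy":0,"dz":0,"wx":0,"wy":0,"wz":-0.14,"claw":0},{"dx":0,"dy":0,"dz":0,"wx":0,"wy":0,"wz":-0.14,"claw":0},{"dx":0,"dy":0,"dz":0,"wx":0,"wy":0,"wz":-0.14,"claw":0},{"dx":0,"dy":0,"dz":0,"wx":0,"wy":0,"wz":-0.1,"claw":0}]' 120
python3 - <<'E'
from h import *
togo([.535,-.1895,.13],[3.1416,0,3.104])
E
```

```text
clock: 22.08
position: [0.4977, -0.1915, 0.3064]
tool_rot: [3.135, -0.004, 2.028]
force: [0.2, 0.2, -2.5]
grip_width: 0.0142
finger_force: 119.6
clock: 23.08
position: [0.4977, -0.1916, 0.3064]
tool_rot: [3.135, 0.004, 3.108]
force: [0.2, 0.3, -2.6]
grip_width: 0.0145
finger_force: 119.6
pos [ 0.4977 -0.1916  0.3064] rot [3.135 0.004 3.108] q [ 0.31  0.3  -0.07  1.75  0.01  1.1   1.78] F [ 0.2  0.3 -2.6] w 0.0145 t 23.07
cm [-3.65  0.22 17.66]
rotvec [0.007 0.004 0.004]
```

```bash
python3 -m handwheel '[{"dx":-1.8,"dy":0.1,"dz":2.5,"wx":0.007,"wy":0.004,"wz":0.004,"claw":0},{"dx":-1.8,"dy":0.1,"dz":5,"wx":0,"wy":0,"wz":0,"claw":0},{"dx":0,"dy":0,"dz":5,"wx":0,"wy":0,"wz":0,"claw":0},{"dx":0,"dy":0,"dz":4,"wx":0,"wy":0,"wz":0,"claw":0},{"dx":0,"dy":0,"dz":3,"wx":0,"wy":0,"wz":0,"claw":0},{"dx":0,"dy":0,"dz":2,"wx":0,"wy":0,"wz":0,"claw":0},{"dx":0,"dy":0,"dz":1,"wx":0,"wy":0,"wz":0,"claw":0},{"dx":0,"dy":0,"dz":0,"wx":0,"wy":0,"wz":0,"claw":0}]' 120
python3 - <<'E'
from h import *
togo([.535,-.1895,.0695],[3.1416,0,3.104]); print(monitor.observe()['moment'])
E
```

```text
clock: 24.08
position: [0.5339, -0.1908, 0.0813]
tool_rot: [-3.141, -0.001, 3.1]
force: [0.3, -0.1, -1.7]
grip_width: 0.0141
finger_force: 119.8
pos [ 0.5339 -0.1908  0.0813] rot [-3.141e+00 -1.000e-03  3.100e+00] q [ 0.28  0.63 -0.06  1.87  0.06  0.64  1.71] F [ 0.3 -0.1 -1.7] w 0.0141 t 24.07
cm [-0.1   0.13  1.18]
rotvec [-0.001 -0.001 -0.004]
[ 0.01315554 -0.018164    0.00517715]
```

```bash
python3 -m handwheel '[{"dx":0,"dy":0.1,"dz":0.5,"wx":0,"wy":0,"wz":-0.004,"claw":0},{"dx":0,"dy":0,"dz":0.3,"wx":0,"wy":0,"wz":0,"claw":0},{"dx":0,"dy":0,"dz":0.2,"wx":0,"wy":0,"wz":0,"claw":0},{"dx":0,"dy":0,"dz":0.1,"wx":0,"wy":0,"wz":0,"claw":0},{"dx":0,"dy":0,"dz":0.1,"wx":0,"wy":0,"wz":0,"claw":0},{"dx":0,"dy":0,"dz":0,"wx":0,"wy":0,"wz":0,"claw":0}]' 60
python3 - <<'E'
from h import *
togo(); print(monitor.observe()['moment'])
E
```

```text
clock: 24.82
position: [0.5342, -0.1894, 0.0695]
tool_rot: [-3.141, -0.0, 3.105]
force: [-0.4, -0.0, -2.3]
grip_width: 0.0142
finger_force: 119.6
pos [ 0.5342 -0.1894  0.0695] rot [-3.141 -0.     3.105] q [ 0.28  0.65 -0.06  1.87  0.07  0.62  1.71] F [-0.4 -0.  -2.3] w 0.0142 t 24.82
[ 0.02357519 -0.01631707  0.06738367]
```

```bash
for i in 1 2 3; do python3 -m handwheel '[{"dx":0,"dy":0,"dz":0.05,"wx":0,"wy":0,"wz":0,"claw":0},{"dx":0,"dy":0,"dz":0,"wx":0,"wy":0,"wz":0,"claw":0}]' 60 | grep -E "posi|^force"; done
```

```text
position: [0.5343, -0.1894, 0.0694]
force: [-2.4, 3.0, 6.5]
position: [0.5343, -0.1894, 0.0693]
force: [-5.6, 3.0, 15.8]
position: [0.5343, -0.1894, 0.0693]
force: [-10.1, 4.4, 27.3]
```

```bash
python3 -m handwheel '[{"dx":0,"dy":0,"dz":-0.1,"wx":0,"wy":0,"wz":0,"claw":0},{"dx":0,"dy":0,"dz":0,"wx":0,"wy":0,"wz":0,"claw":25},{"dx":0,"dy":0,"dz":0,"wx":0,"wy":0,"wz":0,"claw":60},{"dx":0,"dy":0,"dz":0,"wx":0,"wy":0,"wz":0,"claw":60},{"dx":0,"dy":0,"dz":0,"wx":0,"wy":0,"wz":0,"claw":60},{"dx":0,"dy":0,"dz":-1,"wx":0,"wy":0,"wz":0,"claw":60},{"dx":0,"dy":0,"dz":-2,"wx":0,"wy":0,"wz":0,"claw":60},{"dx":0,"dy":0,"dz":-4,"wx":0,"wy":0,"wz":0,"claw":60}]' 20
python3 -m handwheel '[{"dx":0,"dy":0,"dz":-5,"wx":0,"wy":0,"wz":0,"claw":60},{"dx":0,"dy":0,"dz":-5,"wx":0,"wy":0,"wz":0,"claw":60},{"dx":0,"dy":0,"dz":-5,"wx":0,"wy":0,"wz":0,"claw":60},{"dx":0,"dy":0,"dz":-4,"wx":0,"wy":0,"wz":0,"claw":60},{"dx":0,"dy":0,"dz":-2,"wx":0,"wy":0,"wz":0,"claw":60},{"dx":0,"dy":0,"dz":0,"wx":0,"wy":0,"wz":0,"claw":60}]' >/dev/null
python3 - <<'E'
from h import *
togo()
for n,ks in [('scene',['scoop','label_roll','multimeter','side_cutters']),('top',['spacer_1','container','label_roll','multimeter','side_cutters']),('wrist',['scoop','tray','spacer_1'])]:
  g=cam(n)
  for k in ks:
    for m in optics.masks_of(k,n)[:3]:
      if m['p']>.5: print(n,k,round(m['p'],2),m['rect'])
  if n=='wrist':
    for X in [.5342+.0635,.5342-.0325]: 
      print([proj(g,[X+.038*s*0,-.1894-s,z]).round() for s in (-.05,.05) for z in (.005,.05)])
    s=g['frame']; a=(s.max(2)<45).astype(np.uint8); a[300:]=0
    for c in cv2.findContours(a,0,1)[0]:
      if cv2.contourArea(c)>400: print('dark',cv2.minAreaRect(c))
    print('bar pred',proj(g,[.5342+.041,-.191,.099]),proj(g,[.5342-.033,-.188,.099]))
E
```

```text
clock: 26.58
position: [0.5335, -0.1892, 0.1393]
tool_rot: [-3.141, -0.002, 3.105]
force: [0.1, 0.2, -0.5]
grip_width: 0.0514
finger_force: 0.0
pos [ 0.5345 -0.1893  0.3509] rot [-3.140e+00  3.000e-03  3.105e+00] q [ 0.28  0.32 -0.06  1.6   0.02  1.22  1.75] F [ 0.3  0.8 -0.9] w 0.0509 t 27.32
scene scoop 0.57 [317.5, 206.5, 52.3, 51.7]
scene label_roll 0.89 [302.7, 167.2, 24.0, 33.8]
scene multimeter 0.79 [261.7, 307.1, 78.1, 57.3]
scene side_cutters 0.74 [428.1, 273.9, 48.9, 58.7]
top spacer_1 0.86 [422.1, 245.2, 29.5, 28.1]
top spacer_1 0.74 [405.4, 240.8, 26.3, 22.9]
top spacer_1 0.73 [380.3, 208.2, 26.1, 23.9]
top container 0.69 [372.2, 197.6, 85.4, 82.6]
top label_roll 0.75 [198.3, 183.4, 26.5, 34.3]
top multimeter 0.63 [372.8, 278.3, 38.3, 76.5]
top side_cutters 0.86 [381.6, 168.0, 69.8, 20.8]
wrist scoop 0.83 [272.9, 161.3, 85.6, 76.8]
wrist tray 0.9 [266.0, 82.2, 111.9, 228.8]
wrist spacer_1 0.73 [93.1, 116.7, 50.9, 49.2]
wrist spacer_1 0.66 [66.7, 112.4, 45.3, 57.8]
wrist spacer_1 0.62 [150.8, 176.3, 37.4, 45.5]
[array([357., 232.]), array([361., 241.]), array([281., 234.]), array([278., 244.])]
[array([356., 157.]), array([360., 160.]), array([276., 160.]), array([272., 164.])]
dark ((317.0, 199.5), (69.0, 14.0), 90.0)
dark ((583.6917114257812, 110.09432983398438), (43.28126525878906, 54.045284271240234), 7.765166282653809)
bar pred [317.0380252  235.92887119] [317.23834571 165.43963913]
```

The scoop lies flat where the model predicts, with the bar at rows 165–234 in the wrist picture. The three spacers are in the container and the other things haven't moved.

```bash
python3 -c "
from workcell import job_done; print(job_done())"
```

```text
the job is handed in; nothing more can be done
None
```

The job is handed in: all three spacers went into the steel container in one scoopful, and the empty scoop lies flat on the tray floor, released. The container and the other bench items show in the same places, at about 27 s on the robot clock; the last checks relied on the trained networks and force readings because my ten picture views were used up.

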